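# Hold the display case open with its lifting rod

## Task

Take the lifting rod off its rest, pass its brass tip through the brass eye on the closed lid of the display case from the case's right-hand end, and raise the lid with it to 45 degrees, so that the book inside can be examined. The lid falls shut by itself, so finish while still gripping the rod and holding the lid steady at that angle: the rod alone carries it, with no fingers on the lid. Leave the other things on the desk where they are.

Things in the scene. Friction and masses are not known exactly. Their poses are not given: they have to be found in the camera images.
- case: Fixed glass-topped wooden display case, 240 (x) x 300 (y) x 75 mm high without its lid, an open book inside. Origin at the centre of its underside on the desk. Its z is up, +x points from its front (robot side) to the hinge side at the back, +y to its left-hand end as the robot sees it. It stands turned by up to about 17 degrees either way.
- hinge (a point): Point on the lid's hinge line, middle of the case's back top edge, 76 mm above the desk; fixed to the case, with the axes of the case. The hinge line runs along its y axis.
- lid_angle (a joint): Angle of the lid, rad: 0 shut (level), grows as the front edge of the lid goes up, stop at 1.4 rad. No spring and almost no friction: let go, it falls shut. The lid weighs 0.3 to 0.55 kg, so lifting it at the eye takes 1.5 to 3 N.
- lid: Glazed wooden lid, 240 x 300 x 12 mm, top face 88 mm above the desk when shut. On it, 18 mm from both edges of its front right-hand corner, stands a brass screw eye: ring of 5 mm round wire, hole 18 mm, 28 mm outside, on a short stem. Origin on the hinge line at mid length; -x points to the lid's front edge, z is normal to the lid.
- eye_center (a point): Centre of the eye's hole: 25 mm above the lid's top face, 113 mm above the desk when shut; 222 mm in front of and 37 mm above the hinge line. The hole's axis is its y axis, parallel to the hinge; +y is the way in, from the right-hand end towards the middle of the lid. x (to the hinge) and z (normal to the lid, up when shut) tilt with the lid.
- rod: Loose lifting rod, 190 mm long, 90 g: a wooden handle 90 long, 16 wide, 18 mm high, and from its end a straight 8 mm brass rod reaching 100 mm further. Origin at the centre of the handle, on the rod's axis; +x points along the rod to the brass tip, z is up as it lies. At the start it lies level on its rest, axis 50 mm above the desk, tip pointing roughly to the robot's left (+y).
- rod_tip (a point): End of the brass rod, on its axis, 145 mm from the handle's centre; axes as the rod's.
- rest: Fixed wooden rest: base 190 x 60 x 8 mm with two notched uprights 6 mm thick, one 38 mm behind the handle's centre (top at 47 mm, notch 21 mm wide) and one 95 mm ahead of it under the brass (top at 53 mm, notch 14 mm wide). The rod lifts straight up out of it. Origin on the desk under the handle's centre, x along the rod.
- paperweight: Bystander: green glass paperweight, 72 mm across, 48 mm high, right behind the space between rest and case; origin under its centre.
- pen_cup: Bystander: dark cup with three pens, 72 mm across, 150 mm high with the pens; origin under its centre.
- notebook: Bystander: dark notebook, 90 x 140 x 14 mm, in front of the case; origin under its centre.
- magnifier: Bystander: magnifying glass lying flat, lens 80 mm across, handle 90 mm long roughly towards the right, 12 mm high; origin under the lens centre.
- books: Bystander: two books, 150 x 210 x 52 mm, far left; origin under their centre.
- stamp: Bystander: turned wooden hand stamp, 28 mm across, 70 mm high, between the rest and the robot; origin under its centre.
There are look-alikes about, which are no part of the job. Of the things shaped like the rod, the wooden one is meant.

How it is judged:
By the outcome, as a careful person would: the job done as asked, in the order asked, and still so for the second after the job is handed in, while the arm keeps its last pose, push and grip.
It also fails if it takes over 48 s, if anything falls off the work surface, if the arm or the gripper's body presses on something with over 40 N, if the wrist force passes 120 N, or if a joint passes its speed limit or range.

## Robot

A 6-joint arm with a two-finger parallel gripper is mounted at the origin on the work surface. World frame = base frame: x ahead of the robot, y to its left, z up, the work surface at z = 0. Lengths are in m, angles in degrees, forces in N, time in s.
With the tool pointing down it reaches from about 0.275 to 1 m from the base axis. Payload 8.4 kg.
Tool frame: the origin (TCP) lies at the very end of the fingers, on their centre line; the grasp point (between the pads) lies 19 mm behind it (manip.grip_depth is the distance from the TCP to the grasp point, in m); z points along the fingers, y is the line along which they close (so a half turn about z gives the same grasp; the last joint's range is limited). The gripper opens to 85 mm and grips with 20 to 120 N. Pads are 22 mm wide; open, the fingers measure 114 mm over their backs; the gripper's body (76 mm by 85 mm) begins 54 mm behind the grasp point. The pads swing forward as they close: fully open they stand 13 mm farther back than shut.
Start: joints at [74.977, 20.225, 93.587, -0, 66.188, -0.138], TCP at [0.161, 0.604, 0.204] pointing down, gripper open.
Joint ranges: [-150.9, 150.9], [-52.94, 120.26], [3.33, 152.33], [-74.26, 254.26], [0, 154.13], [-172.89, 172.89]. Speed limits (degrees/s): [127.2, 127.2, 159.86, 180, 180, 180].

## Interface

Orientations are given as [roll, pitch, yaw] about the fixed x, y, z axes, in that order (R = Rz(yaw) Ry(pitch) Rx(roll)).
In Python, from rig import manip gives the robot as it stands.
- The arm moves only by the tool carry_out, never from a script. Its argument "steps" is a list of rows, each a list of 7 numbers: the shift along the tool's x, y, z in mm, then the turn, a rotation vector about the tool's x, y, z in degrees, then the finger opening in mm, from 0 to 85.4. In form: [[dx, dy, dz, wx, wy, wz, claw], ...]. A call has 1 to 20 rows; each row shifts and turns the commanded pose from where the row before left it, along the tool's axes as they then stand; what a row does not reach is not made up. A row lasts 1/10 s, in which the tool goes at most 50 mm and 8.59 degrees, less where a joint would pass 70% of its speed; a pose out of reach is approached as far as the arm can. A call is refused whole if a number of a shift passes 50 or a number of a turn 8.59, either way. A call with a gripper value outside its range is refused whole. The fingers move at their own pace and stop on an object; "squeeze" is the grip in N (left out, the last holds). Time passes only in rows, so rows that do not move let the fingers close. It gives the time, the measured TCP pose, the force, the opening and the grip force at its end, in the units of the state.
- manip.sense(): the state, without advancing time (a new reading comes with each control period).
- manip.snapshot(name): name is "side" or "top"; returns a dict with "frame" (384x512x3 uint8, red, green, blue), "fov_y" (degrees; the focal length in pixels is half the picture's height over the tangent of half this angle, whatever the lens; pixels are square), "cx", "cy" (the principal point, pixels), "eye" and "orientation" of the camera in the world. Camera axes: x right, y up, looking along -z (the intrinsics and any distortion apply to the point x, -y, -z); pixel columns grow to the right and rows downward; lengths in m; the calibration is good to about 2 mm. A picture is of the moment at which its call begins. There is no depth.
- manip.finish_job(): hands the job in; it is judged then, once.
The state is a dict: "t": time; "joint_positions": joint angles; "qd": joint speeds; "tau": joint torques, N m; "ee_pos": TCP position; "ee_rot": TCP orientation; "ft_force": force on the tool from outside, world axes, zero at the start; "moment": the same for the moment, N m; "grip_width": finger opening in m; "gripper_force": force on a finger pad.
Only numpy, scipy, OpenCV 4.12 (cv2) and the standard library are available. Lean on these libraries where they do the work, as an engineer would, in place of code of your own. Each camera call takes 0.05 s, during which the arm holds its last target. There are 200 camera calls.

## Working session

There is one attempt and no reset: what is moved stays moved. The work goes in short steps, Python scripts to look and compute and a tool call to move; the robot and the scene stay as the last step left them, time stands still between calls to the robot, and variables do not carry over. Pictures are saved under pics/ and viewed, at most 10 in all, crops included, and the job is handed in when it is done.

Besides the shell and the picture viewer there is one more tool, called by a JSON object that holds its "op" and its "data", one argument or row to a line. carry_out: Moves the arm, as the interface text tells. Its arguments: {"type":"object","properties":{"steps":{"type":"array"},"squeeze":{"type":"number"}},"required":["steps"]}

```bash
ls; mkdir -p pics
python3 - <<'E'
from rig import manip
import cv2
for n in("side","top"):
    s=manip.snapshot(n); cv2.imwrite(f"pics/{n}0.png",cv2.resize(s["frame"][:,:,::-1],(800,600),interpolation=cv2.INTER_CUBIC))
    print({k:v for k,v in s.items() if k!="frame"})
print(manip.sense())
E
```

```text
pics
{'fov_y': 53.66586471157262, 'cx': 252.35859053929258, 'cy': 190.5924906644393, 'eye': array([-0.11934594, -1.08504278,  0.81762796]), 'orientation': array([ 60.48340042,  -0.62791817, -32.82929121])}
{'fov_y': 56.08078032308238, 'cx': 255.26030166106315, 'cy': 186.79795852277817, 'eye': array([ 0.21652916, -0.00312452,  1.60284566]), 'orientation': array([ 12.73417449,  -0.12604117, -87.73388216])}
{'t': 0.1, 'joint_positions': array([ 7.49795996e+01,  2.02599204e+01,  9.36249939e+01, -1.60307859e-03,
        6.61888867e+01, -1.37842273e-01]), 'qd': array([ 0.09042499, -0.09645102, -0.1489454 ,  0.08277189, -0.09001828,
        0.0456604 ]), 'tau': array([-6.70713616e-04, -6.06353474e+01, -3.42815495e+01, -2.90629362e-05,
        3.86525746e-03, -1.95616212e-05]), 'ee_pos': array([0.16041463, 0.60357539, 0.20362016]), 'ee_rot': array([-1.79926196e+02,  1.28823731e-03,  1.65118091e+02]), 'ft_force': array([1.39698932, 1.06900023, 0.06666222]), 'moment': array([0.03548338, 0.07953204, 0.04468435]), 'gripper_force': 0.0, 'grip_width': 0.0855145144177193}
```

View pics/side0.png

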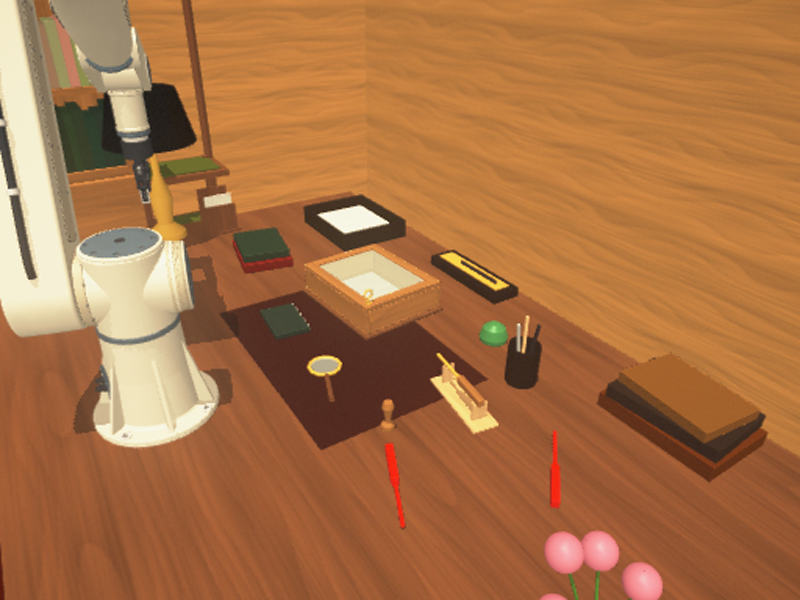

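View pics/top0.png

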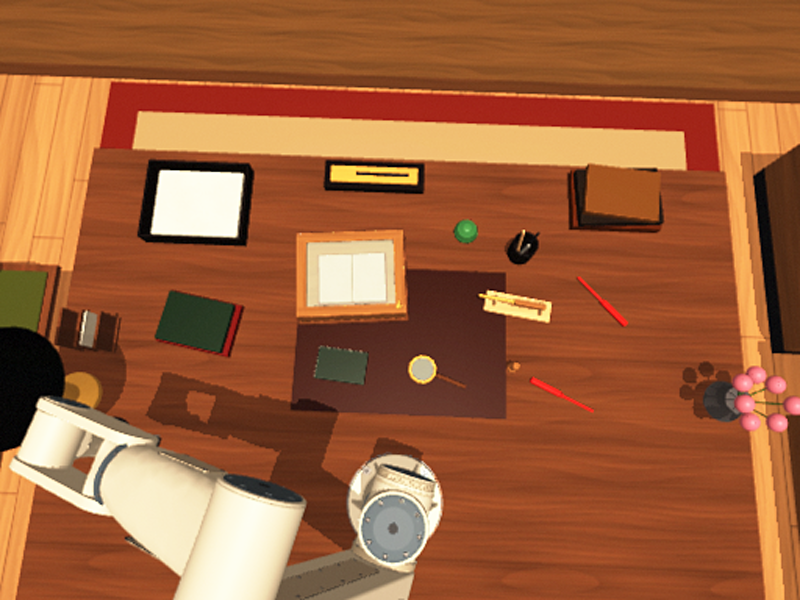

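Four things are shaped like the rod:
- The wooden one on the pale rest: side (462,385), top (515,303).
- Two red ones lying on the desk: side (395,485) and (555,470), top (562,393) and (602,302).
- The black strip in the yellow tray: top (382,173).

The wooden rod on the rest fits the description. I'll confirm it in enlarged crops, which I also need for measuring.

```bash
cat > h.py <<'E'
import numpy as np, cv2
from scipy.spatial.transform import Rotation as R
from rig import manip
def shot(n): return manip.snapshot(n)
def KR(s):
    f=192/np.tan(np.radians(s["fov_y"]/2)); return f,R.from_euler("xyz",s["orientation"],degrees=True).as_matrix()
def proj(s,P):
    f,M=KR(s); p=(np.atleast_2d(P)-s["eye"])@M
    return np.c_[s["cx"]+f*p[:,0]/-p[:,2], s["cy"]-f*p[:,1]/-p[:,2]]
def ray(s,uv):
    f,M=KR(s); return M@np.array([(uv[0]-s["cx"])/f,-(uv[1]-s["cy"])/f,-1])
def onz(s,uv,z):
    d=ray(s,uv); return s["eye"]+d*(z-s["eye"][2])/d[2]
def crop(s,x0,y0,x1,y1,k,name):
    im=cv2.resize(s["frame"][y0:y1,x0:x1,::-1],None,fx=k,fy=k,interpolation=cv2.INTER_CUBIC)
    for x in range((x0//10+1)*10,x1,10): cv2.putText(im,str(x),(int((x-x0+.5)*k)-10,10),0,.35,(255,255,255),1); cv2.line(im,(int((x-x0+.5)*k),12),(int((x-x0+.5)*k),18),(255,255,255),1)
    for y in range((y0//10+1)*10,y1,10): cv2.putText(im,str(y),(0,int((y-y0+.5)*k)+4),0,.35,(255,255,255),1)
    cv2.imwrite(f"pics/{name}.png",im)
E
python3 - <<'E'
from h import *
s=shot("top");crop(s,183,140,361,214,4.45,"topc")
s2=shot("side");crop(s2,190,150,325,280,4.5,"sidec")
p=manip.sense()["ee_pos"]; print(proj(s,p)*1.5625,proj(s2,p)*1.5625, proj(s,[0,0,0]),proj(s2,[0,0,0]))
E
```

```text
[[144.7999287  432.78209819]] [[149.66775119 210.10632309]] [[251.64294845 320.98742665]] [[101.46851337 259.14291643]]
```

View pics/topc.png

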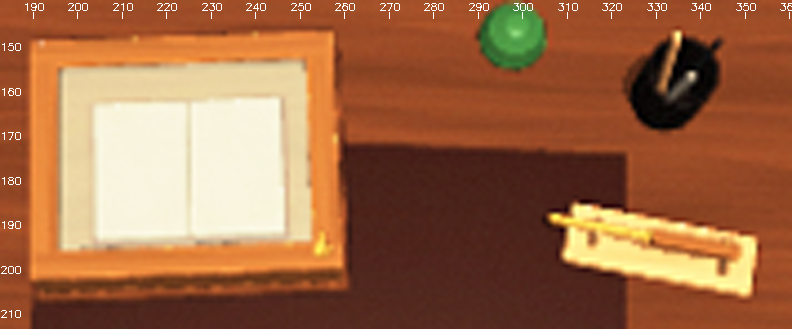

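View pics/sidec.png

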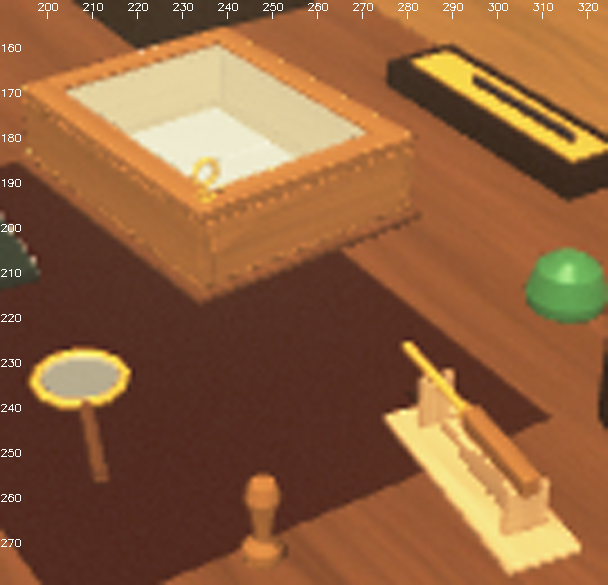

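```bash
cat > fit.py <<'E'
from h import *
from scipy.optimize import least_squares
T=shot("top");S=shot("side")
ut=lambda x,y:np.array([x/4.45+183-.5,y/4.45+140-.5]); us=lambda x,y:np.array([x/4.5+190-.5,y/4.5+150-.5])
def pose(q,P):
    c,s=np.cos(q[2]),np.sin(q[2]); P=np.array(P,float); return np.c_[q[0]+c*P[:,0]-s*P[:,1],q[1]+s*P[:,0]+c*P[:,1],P[:,2]]
case=[((.12,.15,.088),T,ut(32,40)),((.12,-.15,.088),T,ut(333,32)),((-.12,-.15,.088),T,ut(346,272)),((-.12,.15,.088),T,ut(32,281)),
((-.12,-.15,.088),S,us(208,213)),((.12,-.15,.088),S,us(411,138)),((.12,.15,.088),S,us(222,28)),((-.12,.15,.088),S,us(25,88)),((-.102,-.132,.113),S,us(205,171)),((-.102,-.132,.113),T,ut(321,243))]
rod=[((.145,0,.05),T,ut(550,217)),((-.045,0,.055),T,ut(741,251)),((.145,0,.05),S,us(406,344)),((-.045,0,.05),S,us(531,488)),((.045,0,.054),S,us(468,411)),((.045,0,.054),T,ut(648,236))]
def fit(L,q0):
    f=lambda q:np.concatenate([proj(s,pose(q,[p]))[0]-u for p,s,u in L])
    r=least_squares(f,q0,loss="soft_l1"); print(r.x[:2].round(4),np.degrees(r.x[2]).round(2)); print(f(r.x).reshape(-1,2).round(1).tolist()); return r.x
c=fit(case,[.6,.1,0]); r=fit(rod,[.6,-.3,1.6])
print("eye",pose(c,[(-.102,-.132,.113)]),"tip",pose(r,[(.145,0,.05)]))
for n,u,z in[("paperw",ut(515,35),.02),("cup",ut(672,95),.07)]: print(n,onz(T,u,z))
E
python3 fit.py
```

```text
[0.6093 0.1453] 4.58
[[-0.4, 0.7], [-0.0, -0.0], [-0.6, -0.6], [-0.4, 0.1], [-1.1, 0.4], [1.6, -0.5], [1.0, -0.3], [-0.3, -0.2], [0.7, 0.7], [0.6, 0.8]]
[ 0.5456 -0.3577] 81.02
[[-0.6, 0.3], [-0.6, 0.7], [0.2, 0.0], [0.5, 0.1], [0.4, 0.1], [-0.0, 0.2]]
eye [[0.51813925 0.00555489 0.113     ]] tip [[ 0.56823968 -0.21443112  0.05      ]]
paperw [ 0.76853811 -0.18331245  0.02      ]
cup [ 0.69454755 -0.3347963   0.07      ]
```

The crops show the wooden handle with the brass rod on the rest: tip at top px (306,188) and side px (280,226). The brass eye stands on the lid's front right-hand corner, at top px (255,194) and side px (235,187). The other candidates are red or black, so this is the rod meant. First I turn and rise.

{"op": "carry_out", "data": {
  "steps": [
    [0,0,-5,0,0,8.4,85],
    [0,0,-5,0,0,8.4,85],
    [0,0,-5,0,0,8.4,85],
    [0,0,-5,0,0,8.4,85],
    [0,0,-5,0,0,8.4,85],
    [0,0,-5,0,0,8.4,85],
    [0,0,-5,0,0,8.4,85],
    [0,0,-5,0,0,8.4,85],
    [0,0,-5,0,0,8.4,85],
    [0,0,-5,0,0,8.4,85],
    [0,0,0,0,0,0,85]
  ]
}}

```text
t: 1.4
ee_pos: [0.1607, 0.6044, 0.2549]
ee_rot: [180.0, -0.1, 81.0]
ft_force: [-0.1, 0.5, -0.1]
grip_width: 0.085
gripper_force: 0.0
```

```bash
cat > go.py <<'E'
from h import *
import sys
# go.py x y z yaw : shift and turn needed in the current tool frame
a=list(map(float,sys.argv[1:])); s=manip.sense()
M=R.from_euler("xyz",s["ee_rot"],degrees=True); G=R.from_euler("xyz",[180,0,a[3]],degrees=True)
print("t",s["t"],"pos",s["ee_pos"].round(4),"rot",s["ee_rot"].round(2),"j",s["joint_positions"].round(1),"F",s["ft_force"].round(1),"w",s["grip_width"],s["gripper_force"])
print("shift mm",(M.inv().apply(np.array(a[:3])-s["ee_pos"])*1000).round(1),"turn",(M.inv()*G).as_rotvec(degrees=True).round(2))
E
python3 go.py .5456 -.3577 .2 81
```

```text
t 1.4 pos [0.1607 0.6044 0.2549] rot [ 1.7999e+02 -6.0000e-02  8.0990e+01] j [75.  17.8 90.4 -0.  71.7 84. ] F [-0.1  0.5 -0.1] w 0.08504507631871523 0.0
shift mm [-889.9  530.9   54. ] turn [ 0.01 -0.06 -0.01]
```

{"op": "carry_out", "data": {
  "steps": [
    [-34,20.4,0,0,0,0,85],
    [-34,20.4,0,0,0,0,85],
    [-34,20.4,0,0,0,0,85],
    [-34,20.4,0,0,0,0,85],
    [-34,20.4,0,0,0,0,85],
    [-34,20.4,0,0,0,0,85],
    [-34,20.4,0,0,0,0,85],
    [-34,20.4,0,0,0,0,85],
    [-34,20.4,0,0,0,0,85],
    [-34,20.4,0,0,0,0,85],
    [-34,20.4,0,0,0,0,85],
    [-34,20.4,0,0,0,0,85],
    [-34,20.4,0,0,0,0,85],
    [-34,20.4,0,0,0,0,85],
    [-34,20.4,0,0,0,0,85],
    [-34,20.4,0,0,0,0,85],
    [-34,20.4,0,0,0,0,85],
    [-34,20.4,0,0,0,0,85],
    [-34,20.4,0,0,0,0,85],
    [-34,20.4,0,0,0,0,85]
  ]
}}

```text
t: 3.4
ee_pos: [0.4589, -0.1326, 0.2541]
ee_rot: [180.0, -0.0, 81.4]
ft_force: [0.2, 0.6, -0.1]
grip_width: 0.0845
gripper_force: 0.0
```

{"op": "carry_out", "data": {
  "steps": [
    [-34,20.4,5,0,0,0,85],
    [-34,20.4,5,0,0,0,85],
    [-34,20.4,5,0,0,0,85],
    [-34,20.4,10,0,0,0,85],
    [-34,20.4,10,0,0,0,85],
    [-34,20.4,10,0,0,0,85],
    [0,0,0,0,0,0,85],
    [0,0,0,0,0,0,85]
  ]
}}

```text
t: 4.2
ee_pos: [0.5476, -0.3516, 0.2081]
ee_rot: [-179.9, -0.1, 81.2]
ft_force: [-0.3, 0.6, 0.6]
grip_width: 0.0851
gripper_force: 0.0
```

```bash
python3 go.py .5456 -.3577 .031 81
```

```text
t 4.2 pos [ 0.5476 -0.3516  0.2081] rot [-1.799e+02 -5.000e-02  8.125e+01] j [-32.8  22.4  89.9   0.   67.8 -24.1] F [-0.3  0.6  0.6] w 0.0850874432613949 0.0
shift mm [ -6.5  -0.7 177.1] turn [-0.1  -0.05  0.25]
```

{"op": "carry_out", "data": {
  "steps": [
    [-6,-1,25,0,0,0,85],
    [0,0,25,0,0,0,85],
    [0,0,25,0,0,0,85],
    [0,0,25,0,0,0,85],
    [0,0,25,0,0,0,85],
    [0,0,25,0,0,0,85],
    [0,0,15,0,0,0,85],
    [0,0,12,0,0,0,85],
    [0,0,0,0,0,0,85],
    [0,0,0,0,0,0,30],
    [0,0,0,0,0,0,30],
    [0,0,0,0,0,0,30],
    [0,0,0,0,0,0,30]
  ],
  "squeeze": 30
}}

```text
t: 5.5
ee_pos: [0.5465, -0.3573, 0.033]
ee_rot: [179.9, 0.0, 81.1]
ft_force: [0.3, -0.3, 0.5]
grip_width: 0.0302
gripper_force: 0.0
```

```bash
python3 - <<'E'
from h import *
s=shot("side");crop(s,255,190,345,285,6,"side1")
E
python3 go.py .5456 -.3577 .031 81
```

```text
t 5.55 pos [ 0.5464 -0.3573  0.0329] rot [1.7995e+02 2.0000e-02 8.1110e+01] j [-33.3  33.5  96.8  -0.   49.6 -24.4] F [-0.3  0.5 -0.5] w 0.03002522965136492 0.0
shift mm [-0.5 -0.7  1.9] turn [0.05 0.02 0.11]
```

View pics/side1.png

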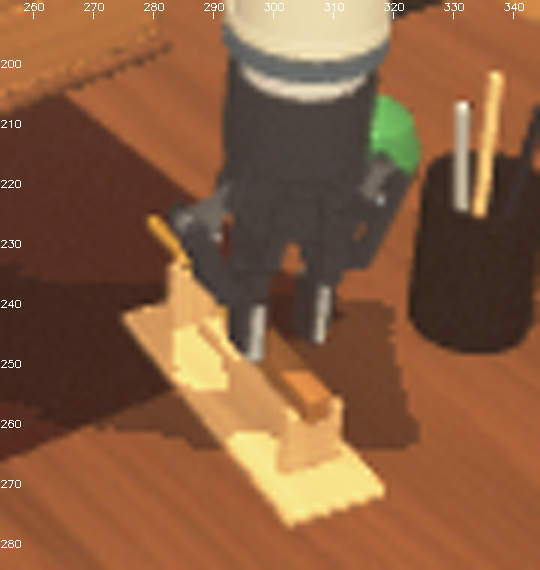

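The fingers straddle the handle, with pads at (297,246) and (308,240) on either side and the handle end at (308,254). I close and then lift.

{"op": "carry_out", "data": {
  "steps": [
    [0,0,1,0,0,0,20],
    [0,0,0,0,0,0,14],
    [0,0,0,0,0,0,8],
    [0,0,0,0,0,0,8],
    [0,0,0,0,0,0,8],
    [0,0,0,0,0,0,8],
    [0,0,-10,0,0,0,8],
    [0,0,-20,0,0,0,8],
    [0,0,-20,0,0,0,8],
    [0,0,-30,0,0,0,8],
    [0,0,-10,0,0,0,8],
    [0,0,0,0,0,0,8],
    [0,0,0,0,0,0,8]
  ],
  "squeeze": 100
}}

```text
t: 6.85
ee_pos: [0.5456, -0.3567, 0.1205]
ee_rot: [-179.9, -0.0, 81.1]
ft_force: [0.6, 0.1, 0.1]
grip_width: 0.0081
gripper_force: 0.0
```

```bash
python3 - <<'E'
from h import *
s=shot("side");crop(s,225,165,345,265,6.5,"side2")
s=shot("top");cv2.imwrite("pics/t2.png",s["frame"][:,:,::-1])
E
python3 go.py .5456 -.3577 .031 94.58
```

```text
t 6.95 pos [ 0.5452 -0.3565  0.1197] rot [-1.7987e+02 -6.0000e-02  8.1110e+01] j [-33.3  27.4  94.1   0.   58.6 -24.4] F [-0.2 -0.2 -0.3] w 0.0077771395744578265 0.0
shift mm [-1.2  0.7 88.7] turn [ -0.12  -0.07 -13.47]
```

View pics/side2.png

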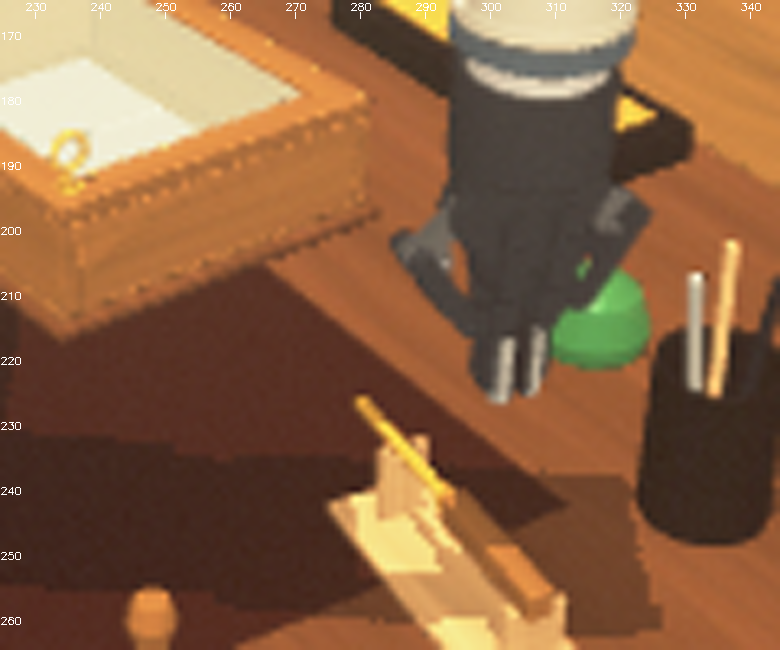

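The grasp missed. The fingers closed empty and the rod is still in its notches, with tip (281,226) and handle end (308,256). The finger ends are at about (302..307,226), so I compare them with the projected TCP.

Run:
```python
from h import *
s=shot("side");t=shot("top")
p=manip.sense()["ee_pos"]; print(p,proj(s,p),proj(t,p))
for q in([.5456,-.3577,.05],[.5464,-.3573,.033],[.5464,-.3573,.059]): print(q,proj(s,q),proj(t,q))
crop(t,270,140,370,215,7.5,"top2")
```

```text
[ 0.54543433 -0.35663387  0.11990821] [[302.09570342 231.88998725]] [[341.5367933  191.58218128]]
[0.5456, -0.3577, 0.05] [[300.71009554 249.73114132]] [[338.03188398 194.85409874]]
[0.5464, -0.3573, 0.033] [[300.43827448 253.7332606 ]] [[337.07441358 195.43421795]]
[0.5464, -0.3573, 0.059] [[301.03129352 247.36205739]] [[338.4038298  194.26245061]]
```

View pics/top2.png

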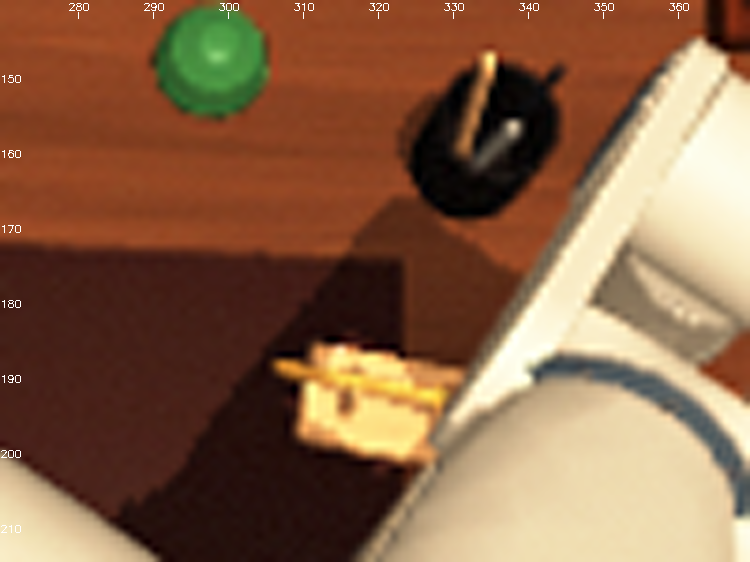

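Run:
```python
from h import *
print(manip.grip_depth,[a for a in dir(manip) if a[0]!="_"])
s=shot("side"); p=manip.sense()["ee_pos"]
for d in np.eye(3): print(proj(s,p+.01*d)-proj(s,p))
st=manip.sense(); print(st)
```

```text
0.0187 ['PlanningError', 'finish_job', 'grip_depth', 'sense', 'snapshot']
[[ 2.46903362 -0.98676824]]
[[-2.01998216 -1.57852808]]
[[ 0.24190768 -2.6136357 ]]
{'t': 7.1, 'joint_positions': array([-3.33046170e+01,  2.74425021e+01,  9.40921888e+01, -7.27677703e-05,
        5.85712564e+01, -2.44210141e+01]), 'qd': array([ 0.05113814, -0.28334478, -0.18170314,  0.00878353,  0.10198434,
       -0.00551987]), 'tau': array([-1.14303282e-03, -6.63357496e+01, -3.11784804e+01, -2.48521765e-04,
        1.04062934e-02, -2.42983123e-05]), 'ee_pos': array([ 0.54560488, -0.35666407,  0.12008737]), 'ee_rot': array([-1.79903506e+02, -4.37462078e-02,  8.11163983e+01]), 'ft_force': array([ 0.50823495,  0.61935969, -0.85266777]), 'moment': array([-0.0813788 , -0.00499929, -0.02991057]), 'gripper_force': 0.0, 'grip_width': 0.00792556566218246}
```

The visible finger ends are about 29 mm higher than the reported TCP suggests, and the empty closing above the handle agrees. A TCP height of about 14 mm is safe either way, because the rest's base is 8 mm high. I retry with a gentle grip.

{"op": "carry_out", "data": {
  "steps": [
    [0,0,0,0,0,0,45],
    [0,0,0,0,0,0,45],
    [0,0,20,0,0,0,45],
    [0,0,25,0,0,0,45],
    [0,0,25,0,0,0,45],
    [0,0,18,0,0,0,45],
    [0,0,8,0,0,0,45],
    [0,0,6,0,0,0,45],
    [0,0,4,0,0,0,45],
    [0,0,0,0,0,0,8],
    [0,0,0,0,0,0,8],
    [0,0,0,0,0,0,8],
    [0,0,0,0,0,0,8],
    [0,0,0,0,0,0,8],
    [0,0,0,0,0,0,8]
  ],
  "squeeze": 20
}}

```text
t: 8.6
ee_pos: [0.5466, -0.3574, 0.0161]
ee_rot: [179.9, 0.0, 81.1]
ft_force: [-0.9, -0.1, 7.3]
grip_width: 0.0155
gripper_force: 23.3
```

```bash
python3 - <<'E'
from h import *
s=shot("side");crop(s,255,190,345,285,6,"side3")
E
python3 go.py .5456 -.3577 .031 81
```

```text
t 8.65 pos [ 0.5466 -0.3574  0.0161] rot [1.7994e+02 3.0000e-02 8.1110e+01] j [-33.3  34.9  97.2  -0.   47.9 -24.4] F [-0.6 -0.5  6.2] w 0.015511629433101784 23.31403523683548
shift mm [ -0.5  -1.  -14.9] turn [0.06 0.03 0.11]
```

View pics/side3.png

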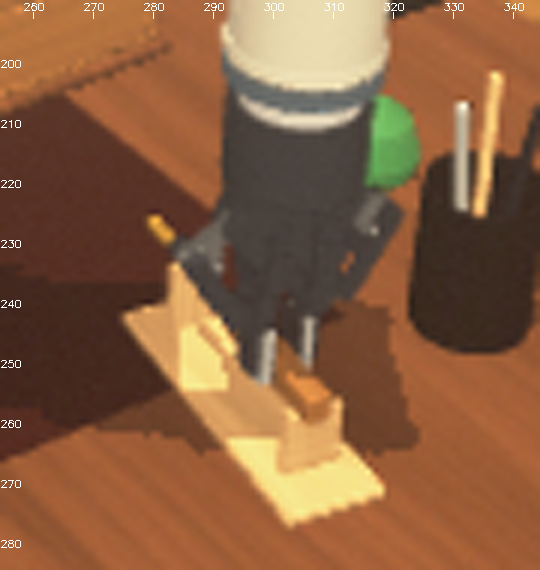

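The rod is now between the pads (opening 15.5 mm, 23 N), but only the finger ends hold it: pad ends at (299,253), handle end (307,258). I reopen, go 10 mm deeper and grip firmly.

{"op": "carry_out", "data": {
  "steps": [
    [0,0,0,0,0,0,40],
    [0,0,0,0,0,0,40],
    [0,0,5,0,0,0,40],
    [0,0,5,0,0,0,40],
    [0,0,0,0,0,0,20],
    [0,0,0,0,0,0,8],
    [0,0,0,0,0,0,8],
    [0,0,0,0,0,0,8],
    [0,0,0,0,0,0,8],
    [0,0,0,0,0,0,8]
  ],
  "squeeze": 100
}}

```text
t: 9.65
ee_pos: [0.5462, -0.357, 0.0053]
ee_rot: [180.0, 0.0, 81.1]
ft_force: [0.0, 0.0, -0.4]
grip_width: 0.0143
gripper_force: 97.4
```

{"op": "carry_out", "data": {
  "steps": [
    [0,0,-5,0,0,0,8],
    [0,0,-15,0,0,0,8],
    [0,0,-25,0,0,0,8],
    [0,0,-25,0,0,0,8],
    [0,0,-20,0,0,0,8],
    [0,0,0,0,0,0,8],
    [0,0,0,0,0,0,8]
  ]
}}

```text
t: 10.35
ee_pos: [0.5464, -0.3573, 0.0961]
ee_rot: [179.9, 0.0, 81.1]
ft_force: [0.0, 0.3, -1.0]
grip_width: 0.0143
gripper_force: 97.5
```

```bash
python3 - <<'E'
from h import *
s=shot("side");crop(s,225,165,345,265,6.5,"side4")
E
python3 go.py .5456 -.3577 .031 94.58
```

```text
t 10.4 pos [ 0.5458 -0.3568  0.0951] rot [-1.7998e+02 -1.0000e-02  8.1120e+01] j [-33.3  29.1  95.1   0.   55.9 -24.4] F [ 0.7  0.6 -1.5] w 0.013825223322500434 97.47960805892944
shift mm [-0.9 -0.1 64.1] turn [-1.000e-02 -1.000e-02 -1.346e+01]
```

View pics/side4.png

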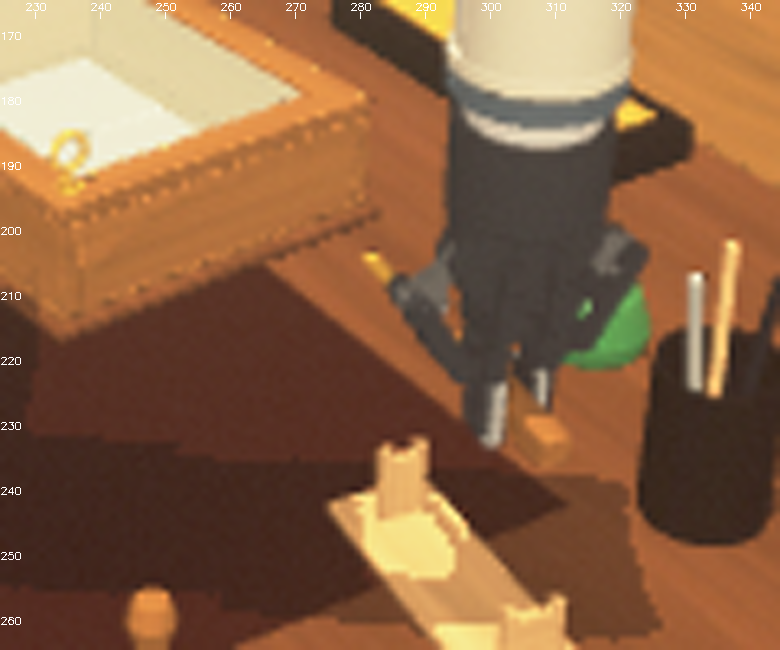

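The rod is lifted clear of its rest. Its tip is at (281,204) and the handle end at (309,232), level and aligned with the gripper. I turn it parallel to the hinge line and bring it in front of the eye.

{"op": "carry_out", "data": {
  "steps": [
    [0,0,-10,0,0,-6.7,8],
    [0,0,-10,0,0,-6.8,8],
    [0,0,0,0,0,0,8],
    [0,0,0,0,0,0,8]
  ]
}}

```text
t: 10.8
ee_pos: [0.5457, -0.3568, 0.1142]
ee_rot: [-179.9, -0.0, 94.4]
ft_force: [0.2, -0.2, -0.9]
grip_width: 0.0145
gripper_force: 97.5
```

```bash
python3 go.py .535 -.198 .09 94.58
python3 - <<'E'
from h import *
s=shot("side")
print(proj(s,[.568,-.2144,.14]))
E
```

```text
t 10.8 pos [ 0.5457 -0.3568  0.1142] rot [-1.7994e+02 -5.0000e-02  9.4420e+01] j [-33.3  27.8  94.3  -0.   57.9 -37.7] F [ 0.2 -0.2 -0.9] w 0.014533183052720137 97.47735857963562
shift mm [159.1   1.6  24.3] turn [-0.06 -0.05 -0.16]
[[281.11227511 204.25470014]]
```

{"op": "carry_out", "data": {
  "steps": [
    [20,0,0,0,0,0,8],
    [30,0,0,0,0,0,8],
    [30,0,0,0,0,0,8],
    [30,1,4,0,0,0,8],
    [30,1,10,0,0,0,8],
    [19,0,10,0,0,0,8],
    [0,0,0,0,0,0,8],
    [0,0,0,0,0,0,8],
    [0,0,0,0,0,0,8]
  ]
}}

```text
t: 11.75
ee_pos: [0.5358, -0.1992, 0.0915]
ee_rot: [180.0, 0.0, 94.6]
ft_force: [-0.5, 0.6, -1.3]
grip_width: 0.0146
gripper_force: 97.5
```

```bash
python3 go.py .535 -.198 .068 94.58
python3 - <<'E'
from h import *
from h import manip
p=manip.sense()["ee_pos"]; c=p+[-.0006,-.0007,.0447]; y=np.radians(94.5); d=np.array([np.cos(y),np.sin(y),0]); tip=c+.145*d
e=np.array([.5181,.0056,.113])
ims=[]
for n in("side","top"):
    s=shot(n); pt=proj(s,tip)[0]; pe=proj(s,e)[0]; print(n,"tip pred",pt.round(1),"eye pred",pe.round(1))
    x0,y0=(np.minimum(pt,pe)-12).astype(int); x1,y1=(np.maximum(pt,pe)+14).astype(int)
    hsv=cv2.cvtColor(s["frame"],cv2.COLOR_RGB2HSV)[y0:y1,x0:x1]
    m=(hsv[:,:,0]>=18)&(hsv[:,:,0]<=32)&(hsv[:,:,1]>140)&(hsv[:,:,2]>140)
    print(x0,y0); print("\n".join("".join("#" if v else "." for v in r) for r in m))
E
```

```text
t 11.75 pos [ 0.5358 -0.1992  0.0915] rot [1.7997e+02 3.0000e-02 9.4580e+01] j [-20.5  23.1 105.7  -0.   51.1 -25.1] F [-0.5  0.6 -1.3] w 0.01460793235520284 97.50840425491333
shift mm [ 1.3 -0.7 23.5] turn [0.03 0.03 0.  ]
side tip pred [245.5 189.2] eye pred [235.7 188.2]
223 176
....................................
....................................
....................................
....................................
....................................
....................................
....................................
....................................
....................................
.............#......................
...........#..#.....................
..........#.........................
....................................
..............#........##...........
..........#..#.........###..........
............#...........###.........
...........##.............##........
...........####.............##......
...........###...............##.....
..............................###...
................................##..
.................................##.
...
[... 644 characters left out ...]
...
........................................
............#................####.......
............#................####.......
...........##...........................
...........##...........................
...........###..........................
...........#............................
........................................
........................................
........................................
........................................
........................................
........................................
........................................
........................................
........................................
........................................
```

```bash
python3 go.py .5354 -.1802 .0683 94.58
cat > chk.py <<'E'
from h import *
st=manip.sense();p=st["ee_pos"]; M=R.from_euler("xyz",st["ee_rot"],degrees=True)
c=p+M.apply([-.0008,.0005,-.0447]); d=M.apply([1,0,0]); 
e=np.array([.5196,.0085,.113])
for n in("side","top"):
    s=shot(n); hsv=cv2.cvtColor(s["frame"],cv2.COLOR_RGB2HSV).astype(float)
    w=((abs(hsv[:,:,0]-25)<9)&(hsv[:,:,1]>120)&(hsv[:,:,2]>110)).astype(float)
    L=proj(s,c+np.outer(np.linspace(.05,.155,22),d)); print(n,"eye pred",proj(s,e).round(1))
    t=(L[-1]-L[0]);t/=np.linalg.norm(t);nrm=np.array([-t[1],t[0]])
    for k,u in zip(np.linspace(.05,.155,22)[::2],L[::2]):
        o=np.arange(-4,4.01,.25); uv=(u+np.outer(o,nrm)).astype(np.float32)
        v=cv2.remap(w.astype(np.float32),uv[:,0].copy(),uv[:,1].copy(),cv2.INTER_LINEAR).ravel()
        print("%.3f px %s n=%.1f off %.2f"%(k,u.round(1),v.sum()/4,(v*o).sum()/max(v.sum(),1e-6)),nrm.round(2) if k<.06 else "")
E
python3 chk.py
```

```text
t 11.85 pos [ 0.5357 -0.1994  0.0916] rot [1.7996e+02 3.0000e-02 9.4550e+01] j [-20.6  23.1 105.7  -0.   51.1 -25.1] F [ 0.   0.8 -0.4] w 0.014460743542517899 97.50725984573364
shift mm [19.2  1.2 23.2] turn [ 0.04  0.03 -0.03]
side eye pred [[235.7 187.8]]
0.050 px [261.9 199.8] n=0.0 off 0.00 [ 0.55 -0.83]
0.060 px [260.1 198.7] n=0.0 off 0.00 
0.070 px [258.4 197.5] n=0.9 off -0.62 
0.080 px [256.6 196.3] n=2.3 off -0.20 
0.090 px [254.9 195.2] n=1.6 off 0.01 
0.100 px [253.2 194.1] n=1.9 off -0.27 
0.110 px [251.5 192.9] n=1.3 off -0.04 
0.120 px [249.8 191.8] n=1.4 off -0.28 
0.130 px [248.2 190.7] n=2.4 off 0.28 
0.140 px [246.5 189.7] n=2.3 off 0.13 
0.150 px [244.9 188.6] n=0.7 off -0.31 
top eye pred [[254.6 194.5]]
0.050 px [292.8 191.9] n=0.0 off 0.00 [-0.04 -1.  ]
0.060 px [290.4 192. ] n=0.0 off 0.00 
0.070 px [288.  192.1] n=2.0 off -0.41 
0.080 px [285.6 192.2] n=2.0 off -0.31 
0.090 px [283.2 192.3] n=0.5 off -0.28 
0.100 px [280.8 192.4] n=1.0 off 0.38 
0.110 px [278.4 192.5] n=0.4 off 0.46 
0.120 px [276.  192.6] n=0.0 off 1.50 
0.130 px [273.6 192.7] n=2.0 off 0.16 
0.140 px [271.2 192.8] n=1.2 off 0.55 
0.150 px [268.8 192.9] n=0.0 off 0.00
```

The rod prediction agrees with both cameras to about 0.3 px. I move to pre-insertion, 45 mm short of the eye, then edge in slowly.

{"op": "carry_out", "data": {
  "steps": [
    [10,1,12,0,0,0,8],
    [9,0,11,0,0,0,8],
    [0,0,0,0,0,0,8],
    [0,0,0,0,0,0,8],
    [8,0,0,0,0,0,8],
    [8,0,0,0,0,0,8],
    [8,0,0,0,0,0,8],
    [8,0,0,0,0,0,8],
    [0,0,0,0,0,0,8],
    [0,0,0,0,0,0,8]
  ]
}}

```text
t: 12.95
ee_pos: [0.5324, -0.1472, 0.0684]
ee_rot: [180.0, 0.0, 94.7]
ft_force: [0.3, -0.1, -0.3]
grip_width: 0.0143
gripper_force: 97.5
```

```bash
python3 go.py .5276 -.0805 .0683 94.58
python3 - <<'E'
from h import *
ims=[]
st=manip.sense();M=R.from_euler("xyz",st["ee_rot"],degrees=True);tip=st["ee_pos"]+M.apply([.1442,.0005,-.0447]);print(tip)
for n,(x,y),k in(("side",(217,173),15),("top",(235,180),15)):
    s=shot(n);print(n,proj(s,tip));ims.append(cv2.resize(s["frame"][y:y+30,x:x+26,::-1],None,fx=k,fy=k,interpolation=cv2.INTER_CUBIC))
cv2.imwrite("pics/ins.png",np.hstack(ims)); print(ims[0].shape)
E
```

```text
t 12.95 pos [ 0.5324 -0.1472  0.0684] rot [1.7998e+02 1.0000e-02 9.4660e+01] j [-15.6  23.5 108.9  -0.   47.5 -20.3] F [ 0.3 -0.1 -0.3] w 0.014257560631287284 97.54621267318726
shift mm [66.9  0.7  0.1] turn [0.02 0.01 0.08]
[ 0.52113758 -0.00346663  0.11310054]
side [[237.62589394 188.94728562]]
top [[257.42033432 194.27137544]]
(450, 390, 3)
```

View pics/ins.png

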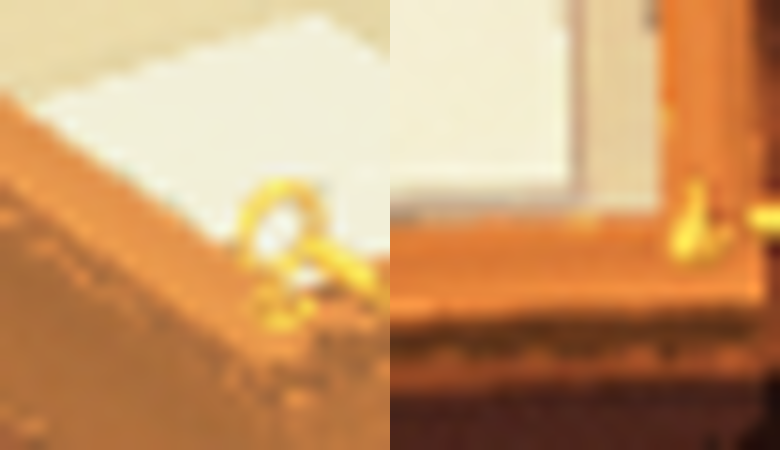

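The ring centre is at side px (235.3,187.7) and the tip at (237.2,189.2), heading straight for it. In the top view the ring and rod are both at row about 194. They are aligned, so I push through.

{"op": "carry_out", "data": {
  "steps": [
    [6,0,0,0,0,0,8],
    [6,0,0,0,0,0,8],
    [6,0,0,0,0,0,8],
    [6,0,0,0,0,0,8],
    [0,0,0,0,0,0,8]
  ]
}}

```text
t: 13.55
ee_pos: [0.5301, -0.1227, 0.0683]
ee_rot: [-180.0, -0.0, 94.7]
ft_force: [0.0, -0.4, -1.2]
grip_width: 0.0145
gripper_force: 97.5
```

{"op": "carry_out", "data": {
  "steps": [
    [8,0,0,0,0,0,8],
    [8,0,0,0,0,0,8],
    [9,0,0,0,0,0,8],
    [8,0,0,0,0,0,8],
    [0,0,0,0,0,0,8],
    [0,0,0,0,0,0,8]
  ]
}}

```text
t: 14.15
ee_pos: [0.5277, -0.0904, 0.0683]
ee_rot: [180.0, 0.0, 94.7]
ft_force: [-0.3, 0.4, -0.6]
grip_width: 0.0143
gripper_force: 97.5
```

```bash
cat > chk2.py <<'E'
from h import *
st=manip.sense();M=R.from_euler("xyz",st["ee_rot"],degrees=True);d=M.apply([1,0,0]);tip=st["ee_pos"]+M.apply([.1442,.0005,-.0447]);print("tip",tip.round(4),"M",st["moment"].round(2),"F",st["ft_force"].round(1))
for n in("side","top"):
    s=shot(n);u=proj(s,tip)[0];e=proj(s,[.5196,.0085,.113])[0];print(n,"tip",u.round(1),"eye0",e.round(1))
    x0,y0=np.round(u-[14,9]).astype(int); x1,y1=x0+44,y0+26
    h=cv2.cvtColor(s["frame"],cv2.COLOR_RGB2HSV)[y0:y1,x0:x1]
    m=(abs(h[:,:,0].astype(int)-25)<9)&(h[:,:,1]>130)&(h[:,:,2]>110)
    print(x0,y0); print("\n".join("".join(".#"[int(v)] for v in r) for r in m))
E
python3 chk2.py
```

```text
tip [0.5165 0.0534 0.113 ] M [-0.04  0.02 -0.01] F [-0.3  0.4 -0.6]
side tip [229.1 183.2] eye0 [235.7 187.8]
215 174
............................................
............................................
............................................
............................................
............................................
............................................
............................................
............................................
............................................
............................................
..............###...........................
................##..#.......................
.................####.......................
..................####......................
..................#.###.....................
..................#..###....................
..................#..###....................
....................#.......................
....................##......................
...................####.....................
...................###......................
.....................................
[... 706 characters left out ...]
.....#...................
............................................
............................................
............................................
............................................
............................................
............................................
............................................
............................................
............................................
............................................
............................................
............................................
............................................
............................................
............................................
```

The tip has come out through the ring towards the middle of the lid (side about (230,184), ring around (235,188)), with no contact force. I take up the slack and begin the arc: 5 mm up, then to about 15°.

{"op": "carry_out", "data": {
  "steps": [
    [0,0,-2.5,0,0,0,8],
    [0,0,-2.5,0,0,0,8],
    [0,1.4,-6.4,0,0,0,8],
    [0,1.4,-6.4,0,0,0,8],
    [0,1.4,-6.4,0,0,0,8],
    [0,1.9,-6.3,0,0,0,8],
    [0,1.9,-6.3,0,0,0,8],
    [0,1.9,-6.3,0,0,0,8],
    [0,2.4,-6.1,0,0,0,8],
    [0,2.4,-6.1,0,0,0,8],
    [0,2.4,-6.1,0,0,0,8],
    [0,0,0,0,0,0,8],
    [0,0,0,0,0,0,8]
  ],
  "squeeze": 115
}}

```text
t: 15.55
ee_pos: [0.5447, -0.0893, 0.1297]
ee_rot: [180.0, 0.0, 94.6]
ft_force: [-0.0, -0.5, -3.1]
grip_width: 0.0141
gripper_force: 114.5
```

```bash
python3 chk2.py
```

```text
tip [0.5336 0.0544 0.1744] M [-0.3  -0.13 -0.04] F [-0.  -0.5 -3.1]
side tip [232.5 167.9] eye0 [235.7 187.8]
219 159
............................................
............................................
............................................
............................................
............................................
............................................
............................................
............................................
............................................
..............##............................
.............####...........................
...............####.........................
.................######.....................
..................#####.....................
.................##.####....................
.................#...####...................
.....................#.##...................
..................###....#..................
...................#........................
..................##.......#................
.................###........................
..................###................
[... 706 characters left out ...]
.......#.................
.........................#..................
.........................##.................
............................................
............................................
............................................
............................................
............................................
............................................
............................................
............................................
............................................
............................................
............................................
............................................
............................................
```

The lid is on the rod: load is up by about 2 N, and eye and rod have risen together. I continue to 45°.

{"op": "carry_out", "data": {
  "steps": [
    [0,3,-5.8,0,0,0,8],
    [0,3,-5.8,0,0,0,8],
    [0,3,-5.8,0,0,0,8],
    [0,3.5,-5.6,0,0,0,8],
    [0,3.5,-5.6,0,0,0,8],
    [0,3.5,-5.6,0,0,0,8],
    [0,3.9,-5.2,0,0,0,8],
    [0,3.9,-5.2,0,0,0,8],
    [0,3.9,-5.2,0,0,0,8],
    [0,4.4,-4.9,0,0,0,8],
    [0,4.4,-4.9,0,0,0,8],
    [0,4.4,-4.9,0,0,0,8]
  ]
}}

```text
t: 16.85
ee_pos: [0.5893, -0.0857, 0.1945]
ee_rot: [-180.0, -0.0, 94.6]
ft_force: [1.5, -0.2, -4.0]
grip_width: 0.0139
gripper_force: 114.4
```

{"op": "carry_out", "data": {
  "steps": [
    [0,4.8,-4.5,0,0,0,8],
    [0,4.8,-4.5,0,0,0,8],
    [0,4.8,-4.5,0,0,0,8],
    [0,5.2,-4,0,0,0,8],
    [0,5.2,-4,0,0,0,8],
    [0,5.2,-4,0,0,0,8],
    [0,0,0,0,0,0,8],
    [0,0,0,0,0,0,8],
    [0,0,0,0,0,0,8]
  ]
}}

```text
t: 17.75
ee_pos: [0.6185, -0.0834, 0.2195]
ee_rot: [-180.0, -0.0, 94.6]
ft_force: [-0.8, -1.3, -2.3]
grip_width: 0.0141
gripper_force: 114.6
```

```bash
python3 chk2.py; python3 go.py .6 0 .2 94.58|head -1
python3 - <<'E'
from h import *
# lid front top corners predicted vs angle (case yaw 4.6)
for n in("side","top"):
    s=shot(n)
    cv2.imwrite(f"pics/{n}_f.png",s["frame"][:,:,::-1])
    for a in (40,43,45,47,50):
        t=np.radians(a);y=np.radians(4.6);ex=np.array([np.cos(y),np.sin(y),0]);ey=np.array([-np.sin(y),np.cos(y),0]);h=np.array([.6093,.1453,.076])+.12*ex
        u=np.cos(t)*-ex+np.sin(t)*np.array([0,0,1]);nn=np.sin(t)*ex+np.cos(t)*np.array([0,0,1])
        print(n,a,*[proj(s,h+.24*u+o*nn+v*ey)[0].round(1) for o in(0,.012) for v in(-.15,.15)],"eye",proj(s,h+.222*u+.037*nn-.132*ey)[0].round(1))
E
```

```text
tip [0.6074 0.0604 0.2642] M [-0.2   0.04  0.06] F [-0.8 -1.3 -2.3]
side tip [248.1 141.8] eye0 [235.7 187.8]
234 133
............................................
............................................
............................................
............................................
............................................
............................................
............................................
............................................
............................................
..............###...........................
..............#####..#......................
................########....................
..................######....................
......#...........#######...................
........#.........##..#####.................
..................#...#######...............
..................#####...###...............
.................######.....#...............
.................##.........................
..................#.........................
............................................
.....................................
[... 1688 characters left out ...]
32.5] [250.3 153.6] [207.4 130.2] eye [253.9 148.6]
side 45 [249.8 154.5] [206.9 130.9] [251.7 151.8] [208.6 128.6] eye [255.2 147.1]
side 47 [251.1 152.6] [208.1 129.3] [253.1 150. ] [209.8 127. ] eye [256.6 145.6]
side 50 [253.2 149.9] [209.9 127. ] [255.2 147.4] [211.7 124.8] eye [258.7 143.4]
top 40 [259.5 179.2] [182.9 182.2] [259.5 176.7] [182.5 179.7] eye [254.5 169. ]
top 43 [259.5 176.6] [182.5 179.6] [259.4 174. ] [182. 177.] eye [254.4 166.2]
top 45 [259.4 174.7] [182.2 177.7] [259.3 172.1] [181.7 175.1] eye [254.4 164.3]
top 47 [259.4 172.9] [181.9 175.9] [259.3 170.1] [181.5 173.1] eye [254.3 162.4]
top 50 [259.3 169.9] [181.5 173. ] [259.2 167.1] [181.1 170.1] eye [254.2 159.5]
```

```bash
cat > ang.py <<'E'
from h import *
y=np.radians(4.6);ex=np.array([np.cos(y),np.sin(y),0]);ey=np.array([-np.sin(y),np.cos(y),0]);ez=np.array([0,0,1]);h=np.array([.6093,.1453,.076])+.12*ex
def score(s,im,a,o,r=.24):
    t=np.radians(a);u=-np.cos(t)*ex+np.sin(t)*ez;nn=np.sin(t)*ex+np.cos(t)*ez
    uv=proj(s,np.array([h+r*u+o*nn+v*ey for v in np.linspace(-.08,.14,60)]));
    t=uv[-1]-uv[0];t/=np.linalg.norm(t);m=np.array([-t[1],t[0]])
    f=lambda k:cv2.remap(im,*[(uv+k*m)[:,i].astype(np.float32) for i in(0,1)],cv2.INTER_LINEAR).reshape(60,3)
    return np.linalg.norm((f(.8)-f(-.8)).mean(0))
def run(s,im,A):
    for o,r in((0,.24),(.012,.24)):
        sc=[score(s,im,a,o,r) for a in A]; i=np.argsort(sc)[::-1]
        pk=[(A[j].round(1),round(sc[j],1)) for j in range(1,len(A)-1) if sc[j]>sc[j-1] and sc[j]>sc[j+1] and sc[j]>12]; print(" edge",o,r,pk)
if __name__=="__main__":
    for n in("side","top"):
        s=shot(n);print(n,"now");run(s,s["frame"].astype(np.float32),np.arange(36,56,.4))
        im=cv2.imread(f"pics/{n}0.png")[:,:,::-1];im=cv2.resize(im,(512,384),interpolation=cv2.INTER_AREA).astype(np.float32)
        print(n,"shut");run(s,im,np.arange(-8,8,.4))
E
python3 ang.py
```

```text
side now
 edge 0 0.24 [(np.float64(36.4), np.float32(142.7)), (np.float64(39.6), np.float32(23.1)), (np.float64(42.4), np.float32(71.5)), (np.float64(45.2), np.float32(95.0)), (np.float64(47.6), np.float32(84.5)), (np.float64(50.8), np.float32(12.9))]
 edge 0.012 0.24 [(np.float64(36.4), np.float32(22.9)), (np.float64(39.2), np.float32(71.3)), (np.float64(42.4), np.float32(95.6)), (np.float64(44.8), np.float32(85.3)), (np.float64(48.0), np.float32(12.9)), (np.float64(52.8), np.float32(131.4))]
side shut
 edge 0 0.24 [(np.float64(-1.2), np.float32(17.3)), (np.float64(2.4), np.float32(53.4))]
 edge 0.012 0.24 [(np.float64(-4.0), np.float32(17.4)), (np.float64(-0.4), np.float32(53.4)), (np.float64(5.6), np.float32(66.3))]
top now
 edge 0 0.24 [(np.float64(40.4), np.float32(71.9)), (np.float64(45.6), np.float32(63.0)), (np.float64(48.8), np.float32(48.5)), (np.float64(51.6), np.float32(118.4))]
 edge 0.012 0.24 [(np.float64(37.6), np.float32(72.0)), (np.float64(42.8), np.float32(63.4)), (np.float64(46.0), np.float32(48.6)), (np.float64(48.8), np.float32(118.5))]
top shut
 edge 0 0.24 [(np.float64(3.2), np.float32(120.8))]
 edge 0.012 0.24 [(np.float64(0.8), np.float32(120.7))]
```

The lid reads about 45° in both views (side 45.2 and 44.8, top 45.6 and 46.0 with a +0.8 bias). I hold still and check for creep before handing in.

{"op": "carry_out", "data": {
  "steps": [
    [0,0,0,0,0,0,8],
    [0,0,0,0,0,0,8],
    [0,0,0,0,0,0,8],
    [0,0,0,0,0,0,8],
    [0,0,0,0,0,0,8],
    [0,0,0,0,0,0,8],
    [0,0,0,0,0,0,8],
    [0,0,0,0,0,0,8],
    [0,0,0,0,0,0,8],
    [0,0,0,0,0,0,8]
  ]
}}

```text
t: 19.05
ee_pos: [0.6188, -0.0833, 0.2197]
ee_rot: [-180.0, 0.0, 94.6]
ft_force: [0.1, 0.4, -2.5]
grip_width: 0.0139
gripper_force: 114.6
```

```bash
python3 ang.py | grep -A2 now | cut -c1-400 && python3 -c "
from rig import manip
print(manip.finish_job())"
```

```text
side now
 edge 0 0.24 [(np.float64(36.4), np.float32(142.9)), (np.float64(39.6), np.float32(23.0)), (np.float64(42.4), np.float32(68.7)), (np.float64(43.2), np.float32(68.9)), (np.float64(45.2), np.float32(95.5)), (np.float64(47.6), np.float32(83.9)), (np.float64(50.8), np.float32(13.0))]
 edge 0.012 0.24 [(np.float64(36.4), np.float32(22.3)), (np.float64(39.2), np.float32(68.9)), (np.float64(40.4), np.float32(69.0)), (np.float64(42.4), np.float32(97.0)), (np.float64(44.8), np.float32(85.3)), (np.float64(48.0), np.float32(13.1)), (np.float64(52.8), np.float32(131.3))]
--
top now
 edge 0 0.24 [(np.float64(40.4), np.float32(71.8)), (np.float64(46.0), np.float32(62.9)), (np.float64(48.8), np.float32(48.9)), (np.float64(51.6), np.float32(118.1))]
 edge 0.012 0.24 [(np.float64(37.6), np.float32(71.9)), (np.float64(42.8), np.float32(63.1)), (np.float64(46.0), np.float32(49.0)), (np.float64(48.8), np.float32(118.4))]
the job is handed in; nothing more can be done
None
```

I handed the job in at about 19 s with the rod, still gripped, through the eye and holding the lid steady at about 45° (within roughly 1° by the cameras); the first grasp closed empty and needed a retry.

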